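# Test-ball check: free and re-arrest the balance, then hold the ball tray over the sensor

## Task

Check the loaded balance: swing the arrest lever fully over so that the beam is free, let the beam tip and come to rest, then swing the lever fully back so that the beam is arrested level again; only then lift the blue tray off the pan by its bar. Carry the tray upright, so that the loose steel ball never leaves its pocket, and finish while holding it still and level, centred about 3 cm above the orange sensor face without touching the sensor; the program ends with the tray in the gripper. Leave the beaker and the stamp where they stand.

Things in the scene. Friction and masses are not known exactly. Their poses are not given: they have to be found in the camera images.
- balance: Fixed beam balance, grey base 140 x 270 mm, bolted down. Origin under the beam's pivot at table height; z up; +y of this frame points along the beam to the pan with the tray, -y to the brass counterpoise (cylinder, 56 mm diameter, top 114 mm above the table); -x is the side of the arrest lever. The beam's pivot is 55 mm above the table, a white pointer plate stands over it, up to 123 mm.
- beam (a joint): Tilt of the beam, rad, stops at +-0.1. 0 = level (an arrested beam reads up to about 0.012); positive = the pan sinks (about 11 mm at 0.1). The pan stays level as the beam tilts. The loaded tray always outweighs the counterpoise, so the freed beam sinks on the pan's side to its stop within about 1 s.
- arrest_lever (a joint): Arrest lever, rad. 0 = beam arrested (the lifted yoke under the beam carries it level), 1.0 = beam free; stops at both ends. It starts at 0, leaning 0.5 rad from upright to the balance's -y side (to the counterpoise), and swings to +y as the value grows, about an axis along the balance's x, ending 0.5 rad to the +y side. It stays where it is left; about 1 N at the knob moves it.
- lever_knob (a point): Centre of the lever's red ball knob (20 mm diameter), on an 8 mm steel stem 90 mm from the lever's axis; it can be pushed sideways with closed fingers. The knob stands 109 mm above the table at either end of its swing and 120 mm when upright.
- lever_hinge (a point): Point on the lever's axis (30 mm above the table), fixed; the axis runs along the balance's x.
- pan_top (a point): Centre of the top of the round steel pan (92 mm diameter), 110 mm to +y of the beam's pivot, 80 mm above the table when arrested.
- tray: Blue plastic carrying tray with a bail handle, about 0.13 to 0.18 kg; origin at the centre of its flat underside, z up. Floor plate 64 (x) x 100 (y) x 6 mm; two steel uprights at y = +-45 mm carry a blue bar along y. It starts on the pan, turned by up to 0.35 rad to the balance.
- tray_grip (a point): Centre of the tray's bar, 75 mm above the tray's underside. The bar is 12 mm wide (x), 98 mm long (y), 14 mm high; 87 mm free between the uprights. Under it the ball's top is 30 mm above the tray's underside. Grip it from above across its width (fingers closing along the tray's x).
- tray_pocket (a point): Middle of the ball's pocket, 18 mm above the tray's underside and on the tray's centre line: where the ball's centre is when centred. The pocket is a flat floor inside a white rim of 34 mm inner diameter, 3 mm high; the ball can roll about 9 mm from the middle and rolls over the rim if the tray tips past about 40 degrees.
- ball_center (a point): Centre of the loose steel ball, 24 mm diameter, 56 g, lying in the tray's pocket.
- sensor_face (a point): Centre of the orange round top face (50 mm diameter) of the sensor, a fixed upright steel cylinder of 52 mm diameter with two brass nuts (60 mm) on a round 84 mm flange; the face is 50 mm above the table and looks up. It and the beaker may have changed places.
- sensor: The whole sensor (flange, cylinder, face), fixed; origin under its centre at table height.
- beaker: Loose plain steel-coloured beaker, 70 mm diameter, 69 mm high, origin under its centre; to be left alone.
- stamp: Loose red and black hand stamp, 26 x 45 x 74 mm, origin under its centre; to be left alone.

How it is judged:
By the outcome, as a careful person would: the job done as asked, in the order asked, and still so for the second after the job is handed in, while the arm keeps its last pose, push and grip.
It also fails if it takes over 69 s, if anything falls off the work surface, if the arm or the gripper's body presses on something with over 40 N, if the wrist force passes 120 N, or if a joint passes its speed limit or range.

## Robot

A 7-joint arm with a two-finger parallel gripper is mounted at the origin on the work surface; the furniture and walls round the work are solid. World frame = base frame: x ahead of the robot, y to its left, z up, the work surface at z = 0. Lengths are in mm, angles in rad, forces in N, time in s.
With the tool pointing down it reaches from about 400 to 875 mm from the base axis. Payload 4.4 kg.
Tool frame: the origin (TCP) lies on the centre line of the jaws, within the pads' length; the fingertips stand 11 mm ahead of it and the grasp point (between the pads) lies 8 mm behind it (ctrl.tips_ahead is the distance from the TCP to the fingertips, in mm); z points along the fingers, y is the line along which they close (so a half turn about z gives the same grasp; the last joint's range is limited). The gripper opens to 85 mm and grips with 20 to 120 N. Pads are 22 mm wide; open, the fingers measure 114 mm over their backs; the gripper's body (76 mm by 85 mm) begins 54 mm behind the grasp point. The pads swing forward as they close: fully open they stand 13 mm farther back than shut.
Start: joints at [1.044, 0.628, 0.038, 1.517, -0.027, 0.996, -0.02], TCP at [289.06, -582.204, 242.313] pointing down, gripper open.
Joint ranges: [-3.06, 3.06], [-0.37, 2.12], [-1.25, 1.32], [0.18, 2.47], [-1.1, 4.24], [0.23, 1.98], [-2.94, 2.94]. Speed limits (rad/s): [2.57, 2.57, 3.14, 3.14, 3.14, 3.14, 3.14].

## Interface

Orientations are given as [roll, pitch, yaw] about the fixed x, y, z axes, in that order (R = Rz(yaw) Ry(pitch) Rx(roll)).
In Python, from cell import ctrl, eyes, job gives the robot as it stands. The module is installed in compiled form; this text tells all that it offers.
- The arm moves only by the tool carry_out, never from a script. Its argument "moves" is a list of rows, each an object of numbers: "tx", "ty", "tz": the shift along the tool's x, y, z as a fraction of full scale; "twist": the turn about the tool's z as a fraction of full scale; "fingers": the opening, from 0 (shut) to 1 (fully open). In form: [{"tx": .., "ty": .., "tz": .., "twist": .., "fingers": ..}, ...]. A call has 1 to 12 rows; each row shifts and turns the commanded pose from where the row before left it, along the tool's axes as they then stand; what a row does not reach is not made up. Full scale, the value 1, is 0.3 m for a shift and pi rad for a turn. A row lasts 1/8 s, in which the tool goes at most 62.5 mm and 10.7 degrees, less where a joint would pass 70% of its speed; a pose out of reach is approached as far as the arm can. A call with a number of a shift or a turn outside -1 to 1 is refused whole. A call with a gripper value outside its range is refused whole. The fingers move at their own pace and stop on an object; the grip force is fixed at half the most. Time passes only in rows, so rows that do not move let the fingers close. It gives the time, the measured TCP pose, the force, the opening and the grip force at its end, in the units of the state.
- ctrl.read_state(): the state, without advancing time (a new reading comes with each control period).
- eyes.get_image(name): name is "scene" or "top" or "wrist"; returns a dict with "color" (384x512x3 uint8, blue, green, red), "fovy" (degrees; the focal length in pixels is half the picture's height over the tangent of half this angle, whatever the lens; pixels are square), "cx", "cy" (the principal point, pixels), "world_from_camera" (4x4, takes a point from camera to world coordinates). Camera axes: x right, y up, looking along -z (the intrinsics and any distortion apply to the point x, -y, -z); pixel columns grow to the right and rows downward; lengths in mm; the calibration is good to about 2 mm. A picture is of the moment at which its call begins. There is no depth.
- job.finish_job(): hands the job in; it is judged then, once.
The state is a dict: "clock": time; "qpos": joint angles; "qd": joint speeds; "tau": joint torques, N m; "eef_pos": TCP position; "tool_rot": TCP orientation; "force": force on the tool from outside, world axes, zero at the start; "torque": the same for the moment, N m; "width": finger opening in mm; "gripper_force": force on a finger pad.
Only numpy, scipy, OpenCV 4.12 (cv2) and the standard library are available. Lean on these libraries where they do the work, as an engineer would, in place of code of your own. Each camera call takes 0.05 s, during which the arm holds its last target. There are 200 camera calls.

## Working session

There is one attempt and no reset: what is moved stays moved. The work goes in short steps, Python scripts to look and compute and a tool call to move; the robot and the scene stay as the last step left them, time stands still between calls to the robot, and variables do not carry over. Pictures are saved under pics/ and viewed, at most 10 in all, crops included, and the job is handed in when it is done.

Besides the shell and the picture viewer there is one more tool, called after ">>>" as name([rows], argument=value, ...), one row to a line, values as JSON. carry_out: Moves the arm, as the interface text tells. Its arguments: {"type":"object","properties":{"moves":{"type":"array","items":{"type":"object","properties":{"tx":{"type":"number","minimum":-1,"maximum":1},"ty":{"type":"number","minimum":-1,"maximum":1},"tz":{"type":"number","minimum":-1,"maximum":1},"twist":{"type":"number","minimum":-1,"maximum":1},"fingers":{"type":"number"}}}}},"required":["moves"]}

```bash
mkdir -p pics; python3 - <<'E'
from cell import ctrl,eyes
import cv2,numpy as np,pickle
s=ctrl.read_state();print(s['clock'],s['eef_pos'],s['tool_rot'],s['width'])
d={}
for n in("scene","top","wrist"):
    i=eyes.get_image(n);d[n]=i
    print(n,i['fovy'],i['cx'],i['cy'],np.round(i['world_from_camera'],3).tolist(),[k for k in i])
    cv2.imwrite(f'pics/{n}0.png',i['color'])
pickle.dump(d,open('d0.pkl','wb'))
cv2.imwrite('pics/top0b.png',cv2.resize(d['top']['color'],(800,600),interpolation=cv2.INTER_CUBIC))
cv2.imwrite('pics/scene0b.png',cv2.resize(d['scene']['color'],(800,600),interpolation=cv2.INTER_CUBIC))
E
```

```text
0.0 [ 288.77935685 -581.65206234  241.40345415] [-3.13971535e+00  1.72347692e-06  4.60777317e-01] 84.82397685068374
scene 49.41719577448274 254.21933536425004 193.81682151552295 [[-0.597, 0.322, -0.735, -242.097], [-0.802, -0.266, 0.535, 633.244], [-0.023, 0.908, 0.417, 555.799], [0.0, 0.0, 0.0, 1.0]] ['color', 'fovy', 'cx', 'cy', 'world_from_camera']
top 50.58242163907163 254.7217158064396 193.28277830344746 [[0.026, 0.985, -0.173, 372.71], [-0.999, 0.023, -0.023, 77.017], [-0.018, 0.174, 0.985, 1001.686], [0.0, 0.0, 0.0, 1.0]] ['color', 'fovy', 'cx', 'cy', 'world_from_camera']
wrist 64.29865663994907 254.8824886810823 192.26693947994494 [[0.445, 0.864, 0.237, 349.638], [-0.896, 0.429, 0.118, -551.766], [-0.0, -0.265, 0.964, 374.397], [0.0, 0.0, 0.0, 1.0]] ['color', 'fovy', 'cx', 'cy', 'world_from_camera']
```

View pics/top0b.png

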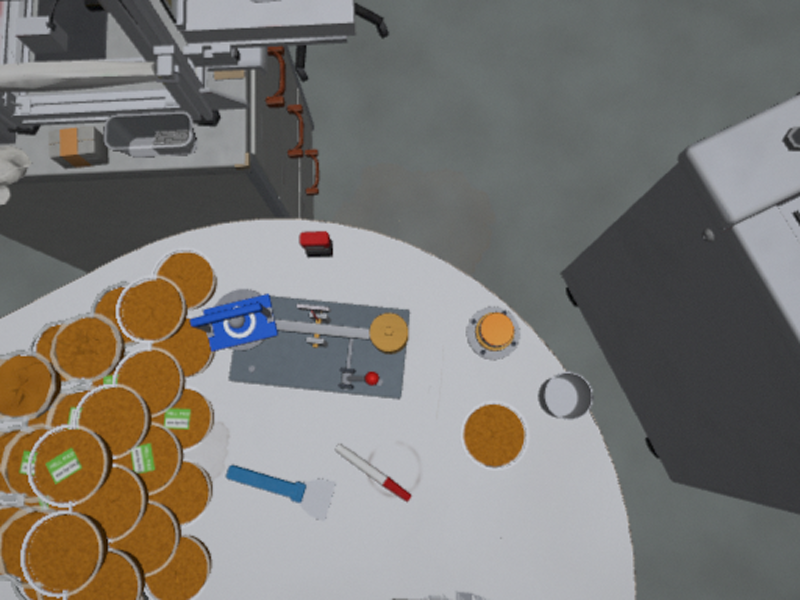

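View pics/scene0b.png

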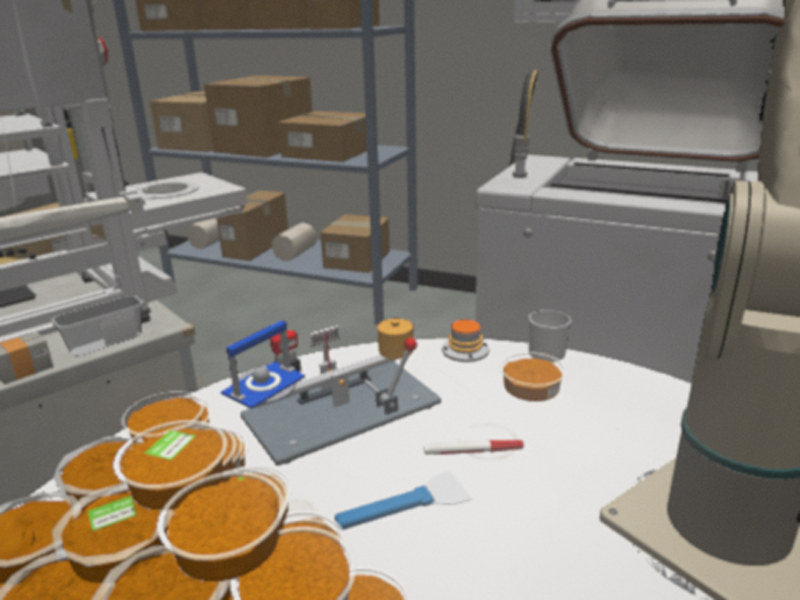

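```bash
cat > h.py <<'E'
import numpy as np,cv2
def ray(i,u,v):
    f=192/np.tan(np.radians(i['fovy']/2));M=i['world_from_camera']
    return M[:3,3],M[:3,:3]@np.array([(u-i['cx'])/f,-(v-i['cy'])/f,-1])
def atz(i,u,v,z):
    o,d=ray(i,u,v);return np.round(o+d*(z-o[2])/d[2],1)
def proj(i,p):
    f=192/np.tan(np.radians(i['fovy']/2));M=i['world_from_camera']
    q=M[:3,:3].T@(np.array(p)-M[:3,3]);return np.round([i['cx']-f*q[0]/q[2],i['cy']+f*q[1]/q[2]],1)
def cent(i,lo,hi,x0,y0,x1,y1):
    h=cv2.cvtColor(i['color'],cv2.COLOR_BGR2HSV)[y0:y1,x0:x1];m=cv2.inRange(h,lo,hi)
    n,_,st,c=cv2.connectedComponentsWithStats(m);k=1+np.argmax(st[1:,4]);return c[k]+[x0,y0],st[k]
E
python3 - <<'E'
import pickle,cv2
from h import *
d=pickle.load(open('d0.pkl','rb'));t=d['top'];s=d['scene']
cv2.imwrite('pics/ctop.png',cv2.resize(t['color'][180:265,115:275],(800,425),interpolation=cv2.INTER_CUBIC))
cv2.imwrite('pics/cscene.png',cv2.resize(s['color'][195:295,135:320],(800,432),interpolation=cv2.INTER_CUBIC))
c,st=cent(t,(0,150,90),(8,255,255),225,230,255,255);print('knob',c,st,atz(t,*c,109))
c2,_=cent(s,(0,150,90),(6,255,255),255,210,275,230);print('knobS',c2,proj(s,atz(t,*c,109)))
c,st=cent(t,(8,180,180),(18,255,255),300,195,335,228);print('sens',c,st,atz(t,*c,50))
c2,_=cent(s,(5,180,120),(14,255,255),285,200,312,214);print(c2,proj(s,atz(t,*c,50)))
E
```

```text
knob [237.54716981 241.56603774] [ 9  8  8  8 53] [421.7 132.2 109. ]
knobS [261.90909091 218.75757576] [261.3 219.8]
sens [313.         203.14285714] [10  6  6  5 14] [519.7 -39.4  50. ]
[297.5        208.34444444] [289.9 206.7]
```

View pics/ctop.png

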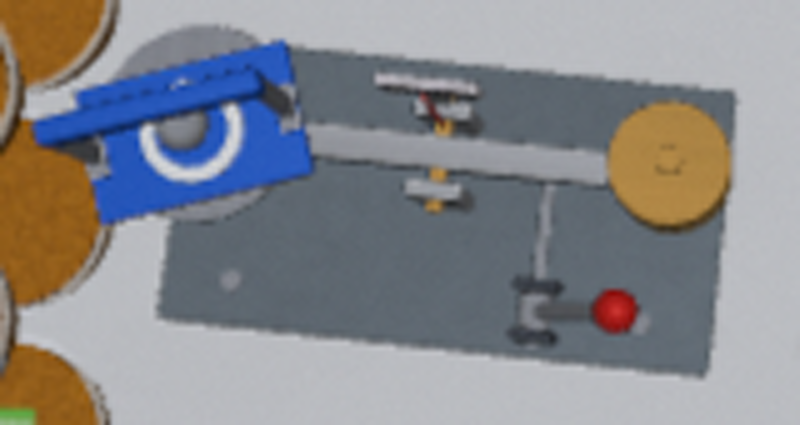

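View pics/cscene.png

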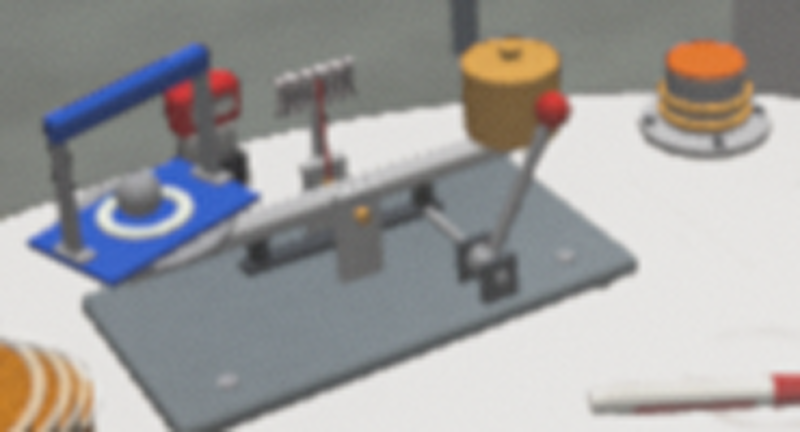

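```bash
python3 - <<'E'
import pickle
from h import *
from cell import ctrl
print(ctrl.tips_ahead)
d=pickle.load(open('d0.pkl','rb'));t=d['top'];s=d['scene']
C=lambda x,y,z:atz(t,115+x/5,180+y/5,z)
S=lambda x,y,z:atz(s,135+x*185/800,195+y*100/432,z)
print('bar ends',C(35,130,160),C(265,85,160),'scene',S(52,127,158),S(200,58,158))
print('cp',C(670,163,114), 'S',S(511,58,114))
print('base',[C(*p,10) for p in((290,45),(735,92),(708,375),(160,318))])
print('pocket',C(192,135,86),'S',S(144,212,86))
print('sens',atz(t,495/1.5625,329/1.5625,50),'S',S(707,60,50))
print('beaker',atz(t,565/1.5625,396/1.5625,69), 'knob S',S(552,108,109),'T',C(615,312,109))
E
```

```text
11.0
bar ends [487.2 374.9 160. ] [508.6 279.  160. ] scene [477.6 375.9 158. ] [498.  288.9 158. ]
cp [485.5 108.8 114. ] S [471.2 118.3 114. ]
base [array([553.3, 303.7,  10. ]), array([534.8,  81.4,  10. ]), array([396.1,  91.2,  10. ]), array([416.6, 359. ,  10. ])]
pocket [496.7 328.7  86. ] S [495.1 329.4  86. ]
sens [502.3 -48.4  50. ] S [495.2 -48.6  50. ]
beaker [ 404.4 -146.9   69. ] knob S [419.  130.5 109. ] T [420.  131.2 109. ]
```

>>> carry_out([
  {"twist":-0.055,"fingers":0},
  {"twist":-0.055,"fingers":0},
  {"twist":-0.055,"fingers":0},
  {"twist":-0.055,"fingers":0},
  {"twist":-0.055,"fingers":0},
  {"twist":-0.055,"fingers":0},
  {"fingers":0},
])

```text
validation failed for argument at $.mo...
```

```bash
cat >> h.py <<'E'
from scipy.spatial.transform import Rotation as Rn
def to(*targets):
    """fractions (tool axes, current attitude) from pose to each target in turn"""
    from cell import ctrl
    s=ctrl.read_state();R=Rn.from_euler('xyz',s['tool_rot']).as_matrix();p=np.array(s['eef_pos'])
    print('t',round(s['clock'],2),'p',np.round(p,1),'rpy',np.round(s['tool_rot'],4),'F',np.round(s['force'],1),'w',round(s['width'],1),'q',np.round(s['qpos'],2))
    for t in targets:
        f=R.T@(np.array(t)-p)/300;print(t,'frac',np.round(f,3),'rows>=',np.ceil(np.linalg.norm(f)/.2083));p=np.array(t)
E
python3 -c "
from h import *
to((470,-100,240),(417,85,200),(417,85,107))"
```

```text
t 0.15 p [ 288.9 -581.8  241.6] rpy [-3.1401 -0.      0.4608] F [-0.3  0.6 -0.3] w 85.4 q [ 1.04  0.63  0.04  1.52 -0.03  1.   -0.02]
(470, -100, 240) frac [ 1.255 -1.17   0.007] rows>= 9.0
(417, 85, 200) frac [ 0.116 -0.631  0.134] rows>= 4.0
(417, 85, 107) frac [-0.    0.    0.31] rows>= 2.0
```

>>> carry_out([
  {"tx":0,"ty":0,"tz":0,"twist":-0.055,"fingers":0},
  {"tx":0,"ty":0,"tz":0,"twist":-0.055,"fingers":0},
  {"tx":0,"ty":0,"tz":0,"twist":-0.055,"fingers":0},
  {"tx":0,"ty":0,"tz":0,"twist":-0.055,"fingers":0},
  {"tx":0,"ty":0,"tz":0,"twist":-0.055,"fingers":0},
  {"tx":0,"ty":0,"tz":0,"twist":-0.055,"fingers":0},
  {"tx":0,"ty":0,"tz":0,"twist":0,"fingers":0},
])

```text
clock: 1.02
eef_pos: [288.8, -582.1, 241.9]
tool_rot: [-3.142, -0.001, 1.495]
force: [-0.3, -0.5, 0.0]
width: -0.1
gripper_force: 0.0
```

```bash
python3 -c "
from h import *
to((470,-100,240),(417,85,200),(417,85,107))"
```

```text
t 1.02 p [ 288.8 -582.1  241.9] rpy [-3.1416e+00 -9.0000e-04  1.4955e+00] F [-0.3 -0.5  0. ] w -0.1 q [ 1.21  0.64 -0.24  1.51  0.17  1.01  0.85]
(470, -100, 240) frac [1.648 0.481 0.008] rows>= 9.0
(417, 85, 200) frac [ 0.601 -0.223  0.134] rows>= 4.0
(417, 85, 107) frac [-0.    0.    0.31] rows>= 2.0
```

>>> carry_out([
  {"tx":0.15,"ty":0.044,"tz":0,"twist":0,"fingers":0},
  {"tx":0.15,"ty":0.044,"tz":0,"twist":0,"fingers":0},
  {"tx":0.15,"ty":0.044,"tz":0,"twist":0,"fingers":0},
  {"tx":0.15,"ty":0.044,"tz":0,"twist":0,"fingers":0},
  {"tx":0.15,"ty":0.044,"tz":0,"twist":0,"fingers":0},
  {"tx":0.15,"ty":0.044,"tz":0,"twist":0,"fingers":0},
  {"tx":0.15,"ty":0.044,"tz":0,"twist":0,"fingers":0},
  {"tx":0.15,"ty":0.044,"tz":0,"twist":0,"fingers":0},
  {"tx":0.15,"ty":0.044,"tz":0,"twist":0,"fingers":0},
  {"tx":0.15,"ty":0.044,"tz":0,"twist":0,"fingers":0},
  {"tx":0.15,"ty":0.044,"tz":0,"twist":0,"fingers":0},
  {"tx":0,"ty":0,"tz":0,"twist":0,"fingers":0},
])

```text
clock: 2.52
eef_pos: [471.6, -94.9, 242.6]
tool_rot: [3.14, -0.002, 1.502]
force: [-0.3, -0.4, -0.6]
width: -0.1
gripper_force: 0.0
```

```bash
python3 -c "
from h import *
to((417,85,200),(417,85,107))"
```

```text
t 2.52 p [471.6 -94.9 242.6] rpy [ 3.1401e+00 -2.0000e-03  1.5015e+00] F [-0.3 -0.4 -0.6] w -0.1 q [ 0.37  0.4  -0.31  1.97  0.17  0.79 -0.11]
(417, 85, 200) frac [ 0.585 -0.223  0.143] rows>= 4.0
(417, 85, 107) frac [-0.001 -0.     0.31 ] rows>= 2.0
```

>>> carry_out([
  {"tx":0.146,"ty":-0.056,"tz":0.036,"twist":0,"fingers":0},
  {"tx":0.146,"ty":-0.056,"tz":0.036,"twist":0,"fingers":0},
  {"tx":0.146,"ty":-0.056,"tz":0.036,"twist":0,"fingers":0},
  {"tx":0.146,"ty":-0.056,"tz":0.036,"twist":0,"fingers":0},
  {"tx":0,"ty":0,"tz":0,"twist":0,"fingers":0},
  {"tx":0,"ty":0,"tz":0.1,"twist":0,"fingers":0},
  {"tx":0,"ty":0,"tz":0.1,"twist":0,"fingers":0},
  {"tx":0,"ty":0,"tz":0.1,"twist":0,"fingers":0},
  {"tx":0,"ty":0,"tz":0,"twist":0,"fingers":0},
])

```text
clock: 3.65
eef_pos: [415.1, 78.5, 107.9]
tool_rot: [-3.138, 0.003, 1.494]
force: [0.0, -0.6, -0.0]
width: 0.1
gripper_force: 0.0
```

```bash
python3 -c "
from h import *
to((425,190,107),(426,196,107))
from cell import eyes
i=eyes.get_image('top');cv2.imwrite('pics/a.png',cv2.resize(i['color'][150:270,115:275],(800,600),interpolation=cv2.INTER_CUBIC))"
```

```text
t 3.65 p [415.1  78.5 107.9] rpy [-3.1380e+00  2.5000e-03  1.4939e+00] F [ 0.  -0.6 -0. ] w 0.1 q [-0.11  0.57 -0.21  2.24  0.32  0.36 -0.66]
(425, 190, 107) frac [0.373 0.004 0.002] rows>= 2.0
(426, 196, 107) frac [ 0.02   0.002 -0.   ] rows>= 1.0
```

View pics/a.png

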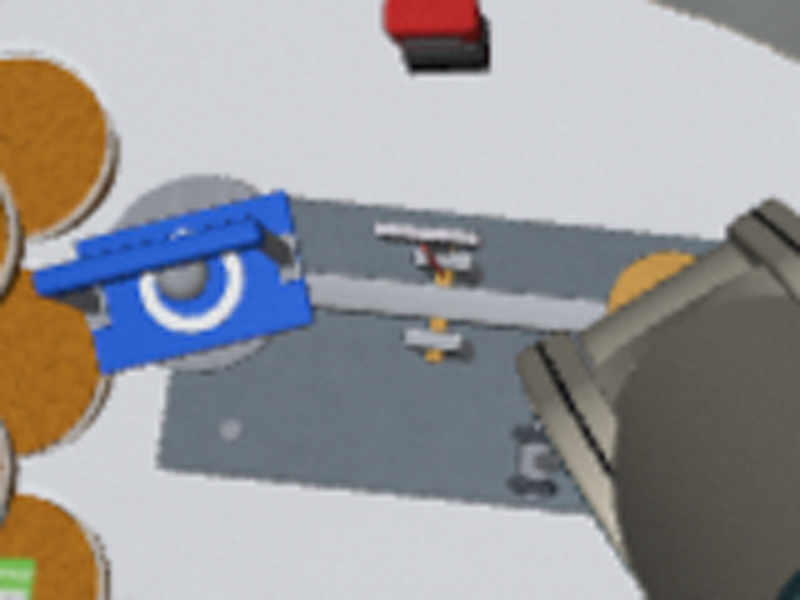

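>>> carry_out([
  {"tx":0.04,"ty":0,"tz":0,"twist":0,"fingers":0},
  {"tx":0.04,"ty":0,"tz":0,"twist":0,"fingers":0},
  {"tx":0.04,"ty":0,"tz":0,"twist":0,"fingers":0},
  {"tx":0.04,"ty":0,"tz":0,"twist":0,"fingers":0},
  {"tx":0.04,"ty":0,"tz":0,"twist":0,"fingers":0},
  {"tx":0.04,"ty":0,"tz":0,"twist":0,"fingers":0},
])

```text
clock: 4.45
eef_pos: [421.2, 153.3, 109.1]
tool_rot: [-3.142, -0.0, 1.498]
force: [-0.6, -0.3, 0.7]
width: -0.1
gripper_force: 0.3
```

>>> carry_out([
  {"tx":0.04,"ty":0,"tz":0,"twist":0,"fingers":0},
  {"tx":0.04,"ty":0,"tz":0,"twist":0,"fingers":0},
  {"tx":0.04,"ty":0,"tz":0,"twist":0,"fingers":0},
  {"tx":0,"ty":0,"tz":0,"twist":0,"fingers":0},
])

```text
clock: 4.95
eef_pos: [424.0, 189.6, 109.1]
tool_rot: [3.141, -0.001, 1.499]
force: [-0.3, -0.3, 0.2]
width: 0.4
gripper_force: 0.0
```

>>> carry_out([
  {"tx":0.015,"ty":0,"tz":0,"twist":0,"fingers":0},
  {"tx":0,"ty":0,"tz":0,"twist":0,"fingers":0},
])

```text
clock: 5.2
eef_pos: [424.2, 192.8, 109.1]
tool_rot: [3.141, -0.0, 1.497]
force: [0.0, 0.8, 0.5]
width: 0.0
gripper_force: 0.0
```

>>> carry_out([
  {"tx":0.015,"ty":0,"tz":0,"twist":0,"fingers":0},
  {"tx":0,"ty":0,"tz":0,"twist":0,"fingers":0},
])

```text
clock: 5.45
eef_pos: [424.4, 196.2, 109.0]
tool_rot: [-3.141, 0.002, 1.497]
force: [-0.3, -2.5, 0.5]
width: 0.4
gripper_force: 1.5
```

>>> carry_out([
  {"tx":0.015,"ty":0,"tz":0,"twist":0,"fingers":0},
  {"tx":0,"ty":0,"tz":0,"twist":0,"fingers":0},
])

```text
clock: 5.7
eef_pos: [424.3, 196.8, 108.9]
tool_rot: [-3.139, 0.008, 1.494]
force: [1.2, -12.2, 4.4]
width: -0.4
gripper_force: 5.7
```

```bash
python3 -c "
from h import *
to()
from cell import eyes
i=eyes.get_image('scene');a=cv2.resize(i['color'][195:295,135:320],(555,300),interpolation=cv2.INTER_CUBIC)
j=eyes.get_image('wrist');b=cv2.resize(j['color'],(400,300))
cv2.imwrite('pics/b.png',np.vstack([a[:,:400],b]))"
```

```text
t 5.7 p [424.3 196.8 108.9] rpy [-3.1393  0.0075  1.494 ] F [  1.2 -12.2   4.4] w -0.4 q [-0.37  0.6  -0.19  2.13  0.27  0.44 -0.84]
```

View pics/b.png

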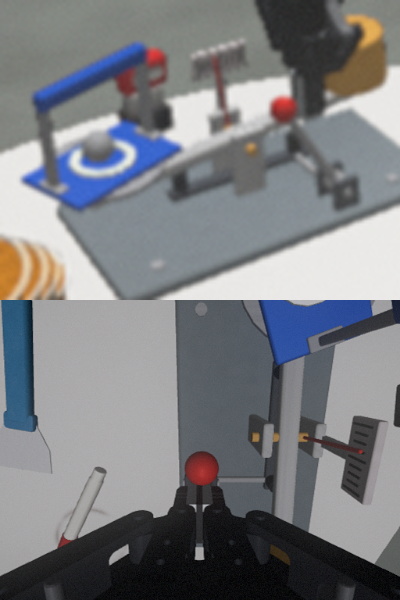

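>>> carry_out([
  {"tx":-0.04,"ty":0,"tz":0,"twist":0,"fingers":0},
  {"tx":0,"ty":0,"tz":-0.1,"twist":0,"fingers":0},
  {"tx":0,"ty":0,"tz":-0.1,"twist":0,"fingers":0},
  {"tx":0,"ty":0,"tz":0,"twist":0,"fingers":0},
  {"tx":0.09,"ty":0,"tz":0,"twist":0,"fingers":0},
  {"tx":0.09,"ty":0,"tz":0,"twist":0,"fingers":0},
  {"tx":0.09,"ty":0,"tz":0,"twist":0,"fingers":0},
  {"tx":0,"ty":0,"tz":0,"twist":0,"fingers":0},
])

```text
clock: 6.8
eef_pos: [429.3, 273.0, 168.3]
tool_rot: [-3.141, -0.002, 1.501]
force: [0.1, -0.1, 0.1]
width: -0.1
gripper_force: 0.0
```

```bash
python3 -c "
from h import *
to((431,260,109),(426,160,109))
from cell import eyes
i=eyes.get_image('scene');a=cv2.resize(i['color'][195:295,135:320],(800,432),interpolation=cv2.INTER_CUBIC)
cv2.imwrite('pics/c.png',a)"
```

```text
t 6.8 p [429.3 273.  168.3] rpy [-3.1411e+00 -1.8000e-03  1.5013e+00] F [ 0.1 -0.1  0.1] w -0.1 q [-0.45  0.54 -0.25  1.98  0.21  0.64 -0.9 ]
(431, 260, 109) frac [-0.043  0.009  0.198] rows>= 1.0
(426, 160, 109) frac [-0.334  0.007 -0.001] rows>= 2.0
```

View pics/c.png

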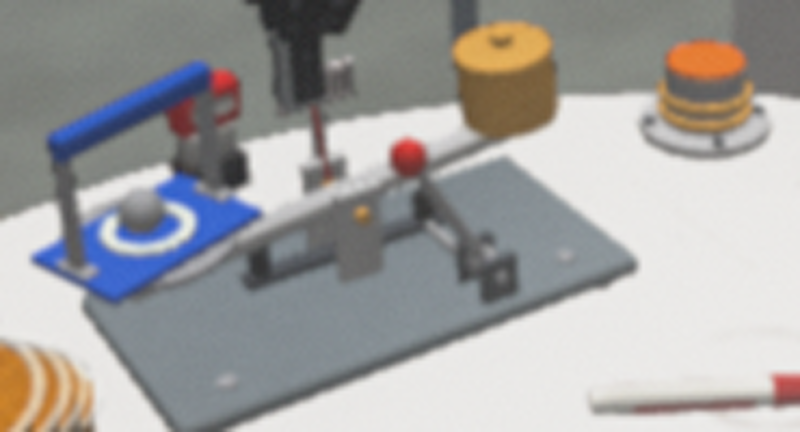

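>>> carry_out([
  {"tx":0,"ty":0,"tz":0,"twist":0,"fingers":0},
  {"tx":0,"ty":0,"tz":0,"twist":0,"fingers":0},
  {"tx":0,"ty":0,"tz":0,"twist":0,"fingers":0},
  {"tx":0,"ty":0,"tz":0,"twist":0,"fingers":0},
  {"tx":0,"ty":0,"tz":0,"twist":0,"fingers":0},
  {"tx":0,"ty":0,"tz":0,"twist":0,"fingers":0},
  {"tx":0,"ty":0,"tz":0,"twist":0,"fingers":0},
  {"tx":0,"ty":0,"tz":0,"twist":0,"fingers":0},
  {"tx":0,"ty":0,"tz":0.1,"twist":0,"fingers":0},
  {"tx":0,"ty":0,"tz":0.1,"twist":0,"fingers":0},
  {"tx":0,"ty":0,"tz":0,"twist":0,"fingers":0},
])

```text
clock: 8.22
eef_pos: [428.6, 269.6, 107.6]
tool_rot: [-3.138, 0.003, 1.498]
force: [-0.2, -0.0, 0.5]
width: -0.0
gripper_force: 0.0
```

>>> carry_out([
  {"tx":-0.04,"ty":0,"tz":0,"twist":0,"fingers":0},
  {"tx":-0.04,"ty":0,"tz":0,"twist":0,"fingers":0},
  {"tx":-0.04,"ty":0,"tz":0,"twist":0,"fingers":0},
  {"tx":-0.04,"ty":0,"tz":0,"twist":0,"fingers":0},
  {"tx":-0.04,"ty":0,"tz":0,"twist":0,"fingers":0},
  {"tx":-0.04,"ty":0,"tz":0,"twist":0,"fingers":0},
  {"tx":-0.04,"ty":0,"tz":0,"twist":0,"fingers":0},
  {"tx":-0.04,"ty":0,"tz":0,"twist":0,"fingers":0},
  {"tx":-0.04,"ty":0,"tz":0,"twist":0,"fingers":0},
  {"tx":0,"ty":0,"tz":0,"twist":0,"fingers":0},
])

```text
clock: 9.48
eef_pos: [421.6, 161.1, 109.0]
tool_rot: [-3.141, 0.001, 1.496]
force: [-0.6, 0.4, 0.1]
width: 0.0
gripper_force: 0.0
```

>>> carry_out([
  {"tx":-0.015,"ty":0,"tz":0,"twist":0,"fingers":0},
  {"tx":0,"ty":0,"tz":0,"twist":0,"fingers":0},
])

```text
clock: 9.72
eef_pos: [421.6, 158.1, 109.1]
tool_rot: [-3.141, 0.0, 1.497]
force: [0.8, -0.7, -0.4]
width: -0.1
gripper_force: 0.0
```

>>> carry_out([
  {"tx":-0.015,"ty":0,"tz":0,"twist":0,"fingers":0},
  {"tx":0,"ty":0,"tz":0,"twist":0,"fingers":0},
])

```text
clock: 9.98
eef_pos: [421.2, 153.6, 109.1]
tool_rot: [-3.141, 0.0, 1.497]
force: [0.1, 1.5, 0.6]
width: 0.2
gripper_force: 0.1
```

>>> carry_out([
  {"tx":-0.015,"ty":0,"tz":0,"twist":0,"fingers":0},
  {"tx":0,"ty":0,"tz":0,"twist":0,"fingers":0},
])

```text
clock: 10.22
eef_pos: [421.2, 151.2, 109.2]
tool_rot: [3.141, -0.003, 1.499]
force: [-0.2, 5.8, -2.3]
width: -0.2
gripper_force: 2.8
```

>>> carry_out([
  {"tx":-0.012,"ty":0,"tz":0,"twist":0,"fingers":0},
  {"tx":0,"ty":0,"tz":0,"twist":0,"fingers":0},
])

```text
clock: 10.48
eef_pos: [421.3, 150.8, 109.3]
tool_rot: [3.139, -0.008, 1.501]
force: [-1.8, 12.1, -5.2]
width: 0.0
gripper_force: 6.3
```

>>> carry_out([
  {"tx":0.035,"ty":0,"tz":0,"twist":0,"fingers":0},
  {"tx":0,"ty":0,"tz":-0.15,"twist":0,"fingers":0},
  {"tx":0,"ty":0,"tz":-0.15,"twist":0,"fingers":0},
  {"tx":0,"ty":0,"tz":-0.18,"twist":0,"fingers":0},
  {"tx":0,"ty":0,"tz":0,"twist":-0.046,"fingers":0.5},
  {"tx":0,"ty":0,"tz":0,"twist":-0.047,"fingers":1},
  {"tx":0,"ty":0,"tz":0,"twist":0,"fingers":1},
])

```text
clock: 11.35
eef_pos: [421.3, 155.4, 253.1]
tool_rot: [-3.141, 0.001, 1.787]
force: [-0.0, 0.7, -0.4]
width: 54.4
gripper_force: 0.0
```

```bash
python3 -c "
from h import *
to((470,260,250),(495,328,250))
from cell import eyes
import pickle
i=eyes.get_image('scene');a=cv2.resize(i['color'][195:295,135:320],(555,300),interpolation=cv2.INTER_CUBIC)
j=eyes.get_image('wrist');pickle.dump((i,j),open('d1.pkl','wb'));b=cv2.resize(j['color'],(400,300))
cv2.imwrite('pics/d.png',np.hstack([a[:,:400],b]))"
```

```text
t 11.35 p [421.3 155.4 253.1] rpy [-3.1411e+00  7.0000e-04  1.7872e+00] F [-0.   0.7 -0.4] w 54.4 q [-0.1   0.35 -0.42  2.03  0.2   0.8  -0.42]
(470, 260, 250) frac [0.306 0.233 0.01 ] rows>= 2.0
(495, 328, 250) frac [ 0.203  0.13  -0.   ] rows>= 2.0
```

View pics/d.png

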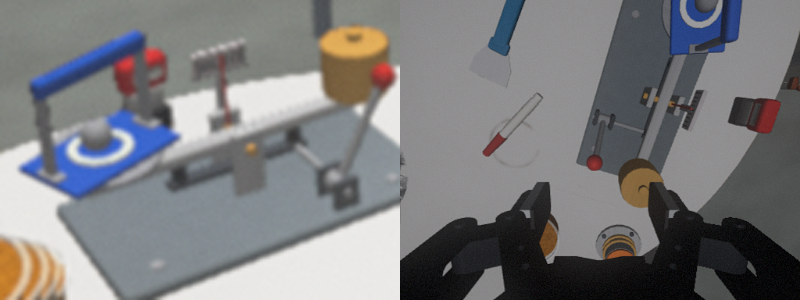

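>>> carry_out([
  {"tx":0.11,"ty":0.1,"tz":0,"twist":0,"fingers":1},
  {"tx":0.11,"ty":0.1,"tz":0,"twist":0,"fingers":1},
  {"tx":0.11,"ty":0.1,"tz":0,"twist":0,"fingers":1},
  {"tx":0,"ty":0,"tz":0,"twist":0,"fingers":1},
  {"tx":0,"ty":0,"tz":0,"twist":0,"fingers":1},
])

```text
clock: 12.08
eef_pos: [487.2, 271.5, 252.4]
tool_rot: [-3.14, 0.002, 1.789]
force: [-0.1, -0.4, 0.0]
width: 85.3
gripper_force: 0.0
```

```bash
python3 -c "
from h import *
to((495,328,250),(495,328,147))
from cell import eyes
import pickle
j=eyes.get_image('wrist');pickle.dump(j,open('d2.pkl','wb'))
cv2.imwrite('pics/e.png',cv2.resize(j['color'],(800,600),interpolation=cv2.INTER_CUBIC))"
```

```text
t 12.07 p [487.2 271.5 252.4] rpy [-3.1397e+00  1.5000e-03  1.7886e+00] F [-0.1 -0.4  0. ] w 85.3 q [-0.29  0.51 -0.41  1.76  0.24  0.93 -0.58]
(495, 328, 250) frac [0.178 0.066 0.008] rows>= 1.0
(495, 328, 147) frac [0.001 0.001 0.343] rows>= 2.0
```

View pics/e.png

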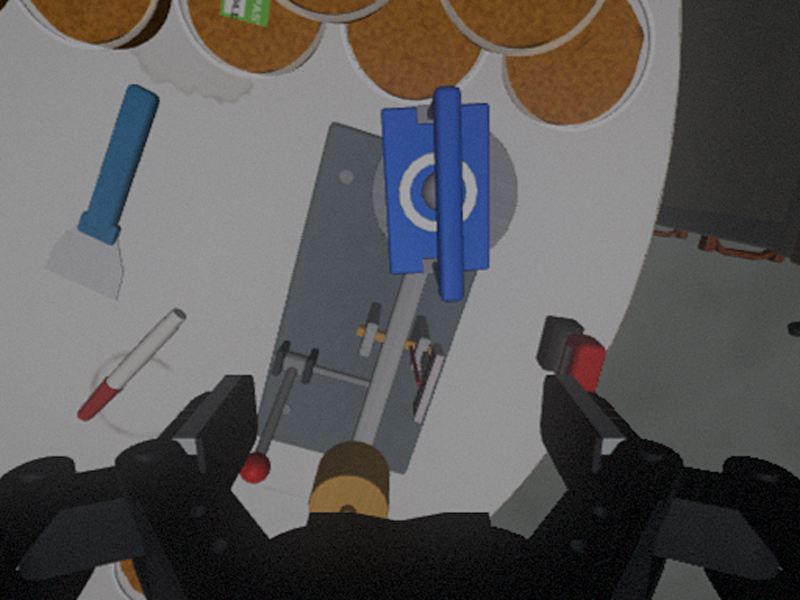

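```bash
python3 -c "
from h import *
import pickle
j=pickle.load(open('d2.pkl','rb'))
A=atz(j,447/1.5625,89/1.5625,162);B=atz(j,452/1.5625,292/1.5625,162);d=A-B
print(A,B,(A+B)/2,np.hypot(*d[:2]),'yaw',np.arctan2(d[1],d[0]))
print('floor ctr',atz(j,436/1.5625,188/1.5625,86))
m=(A+B)/2
to((m[0],m[1],252),(m[0],m[1],147))"
```

```text
[486.7 374.  162. ] [511.1 286.6 162. ] [498.9 330.3 162. ] 90.74205199354927 yaw 1.8430409583773557
floor ctr [498.3 330.8  86. ]
t 12.12 p [487.3 271.  252.6] rpy [-3.1400e+00  1.6000e-03  1.7881e+00] F [-0.  -0.3  0.8] w 85.4 q [-0.29  0.51 -0.41  1.76  0.24  0.93 -0.58]
(np.float64(498.9), np.float64(330.3), 252) frac [0.185 0.081 0.002] rows>= 1.0
(np.float64(498.9), np.float64(330.3), 147) frac [0.001 0.001 0.35 ] rows>= 2.0
```

>>> carry_out([
  {"tx":0.09,"ty":0.04,"tz":0,"twist":0,"fingers":1},
  {"tx":0.095,"ty":0.038,"tz":0,"twist":0,"fingers":1},
  {"tx":0,"ty":0,"tz":0,"twist":-0.012,"fingers":1},
  {"tx":0,"ty":0,"tz":0,"twist":0,"fingers":1},
])

```text
clock: 12.62
eef_pos: [498.5, 329.7, 253.0]
tool_rot: [-3.141, 0.002, 1.826]
force: [-0.7, 0.2, 0.2]
width: 85.5
gripper_force: 0.0
```

```bash
python3 -c "
from h import *
to((498.4,330.3,147))
from cell import eyes
import pickle
j=eyes.get_image('wrist');pickle.dump(j,open('d3.pkl','wb'))
cv2.imwrite('pics/f.png',cv2.resize(j['color'],(800,600),interpolation=cv2.INTER_CUBIC))"
```

```text
t 12.62 p [498.5 329.7 253. ] rpy [-3.1407e+00  1.8000e-03  1.8260e+00] F [-0.7  0.2  0.2] w 85.5 q [-0.37  0.57 -0.41  1.65  0.26  0.98 -0.62]
(498.4, 330.3, 147) frac [0.003 0.    0.353] rows>= 2.0
```

View pics/f.png

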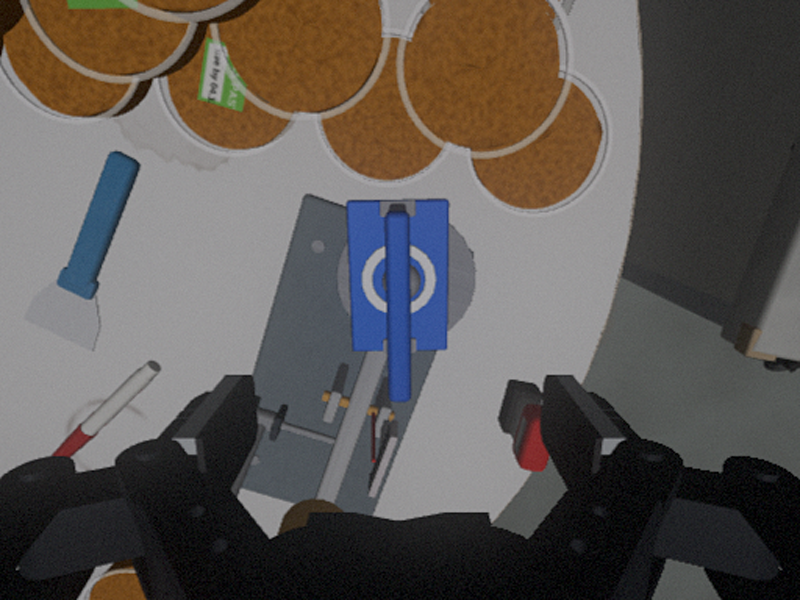

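>>> carry_out([
  {"tx":0,"ty":0,"tz":0.12,"twist":0,"fingers":1},
  {"tx":0,"ty":0,"tz":0.12,"twist":0,"fingers":1},
  {"tx":0,"ty":0,"tz":0.06,"twist":0,"fingers":1},
  {"tx":0,"ty":0,"tz":0.052,"twist":0,"fingers":1},
  {"tx":0,"ty":0,"tz":0,"twist":0,"fingers":1},
])

```text
clock: 13.3
eef_pos: [498.4, 331.1, 147.0]
tool_rot: [-3.141, 0.001, 1.827]
force: [0.4, -0.6, -0.0]
width: 85.3
gripper_force: 0.0
```

>>> carry_out([
  {"tx":0,"ty":0,"tz":0,"twist":0,"fingers":0.5},
  {"tx":0,"ty":0,"tz":0,"twist":0,"fingers":0.35},
  {"tx":0,"ty":0,"tz":0,"twist":0,"fingers":0.3},
  {"tx":0,"ty":0,"tz":0,"twist":0,"fingers":0.25},
  {"tx":0,"ty":0,"tz":0,"twist":0,"fingers":0.2},
  {"tx":0,"ty":0,"tz":0,"twist":0,"fingers":0.15},
  {"tx":0,"ty":0,"tz":0,"twist":0,"fingers":0},
  {"tx":0,"ty":0,"tz":0,"twist":0,"fingers":0},
  {"tx":0,"ty":0,"tz":0,"twist":0,"fingers":0},
])

```text
clock: 14.42
eef_pos: [498.4, 331.6, 147.5]
tool_rot: [-3.141, 0.0, 1.827]
force: [-2.0, 0.1, 1.2]
width: 10.8
gripper_force: 58.5
```

>>> carry_out([
  {"tx":0,"ty":0,"tz":-0.01,"twist":0,"fingers":0},
  {"tx":0,"ty":0,"tz":-0.015,"twist":0,"fingers":0},
  {"tx":0,"ty":0,"tz":-0.025,"twist":0,"fingers":0},
  {"tx":0,"ty":0,"tz":-0.035,"twist":0,"fingers":0},
  {"tx":0,"ty":0,"tz":-0.045,"twist":0,"fingers":0},
  {"tx":0,"ty":0,"tz":-0.045,"twist":0,"fingers":0},
  {"tx":0,"ty":0,"tz":-0.045,"twist":0,"fingers":0},
  {"tx":0,"ty":0,"tz":-0.035,"twist":0,"fingers":0},
  {"tx":0,"ty":0,"tz":-0.025,"twist":0,"fingers":0},
  {"tx":0,"ty":0,"tz":-0.015,"twist":0,"fingers":0},
  {"tx":0,"ty":0,"tz":0,"twist":0,"fingers":0},
])

```text
clock: 15.8
eef_pos: [498.7, 331.7, 236.1]
tool_rot: [3.141, -0.0, 1.827]
force: [-0.1, -0.5, -2.3]
width: 10.6
gripper_force: 58.4
```

```bash
python3 -c "
from h import *
to((500,-48,235))
from cell import eyes
import pickle
i=eyes.get_image('scene')
a=cv2.resize(i['color'][150:300,120:320],(800,600),interpolation=cv2.INTER_CUBIC)
cv2.imwrite('pics/g.png',a)"
```

```text
t 15.8 p [498.7 331.7 236.1] rpy [ 3.1414e+00 -1.0000e-04  1.8273e+00] F [-0.1 -0.5 -2.3] w 10.6 q [-0.38  0.59 -0.41  1.67  0.27  0.95 -0.63]
(500, -48, 235) frac [-1.225 -0.317  0.004] rows>= 7.0
```

View pics/g.png

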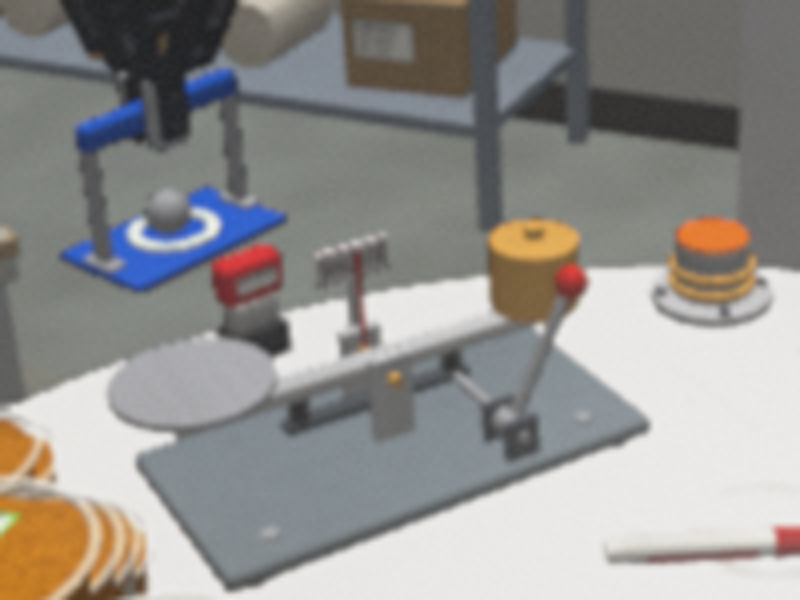

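```bash
python3 - <<'E'
from h import *
import pickle
from cell import eyes
d=pickle.load(open('d0.pkl','rb'))
for n,(x0,y0,x1,y1),g in (('top',(298,192,336,232),(316.8,210.6)),('scene',(282,198,318,236),(298.5,208.9))):
    i=d[n];a=cv2.cvtColor(i['color'],cv2.COLOR_BGR2HSV)
    u,v=map(round,g);print(n,[a[v,c].tolist() for c in range(u-14,u+15,2)]);print([a[r,u].tolist() for r in range(v-14,v+18,2)])
    ref=a[v,u].astype(int)
E
```

```text
top [[107, 12, 154], [19, 153, 165], [12, 132, 108], [16, 175, 203], [16, 176, 204], [16, 173, 205], [16, 177, 202], [16, 173, 205], [16, 173, 204], [16, 173, 205], [16, 174, 204], [16, 172, 205], [16, 173, 205], [13, 36, 133], [113, 13, 163]]
[[107, 14, 164], [3, 18, 131], [16, 175, 204], [15, 178, 205], [15, 178, 205], [16, 177, 203], [16, 174, 205], [16, 173, 205], [16, 173, 204], [16, 173, 203], [16, 171, 204], [16, 168, 205], [12, 98, 122], [19, 155, 169], [111, 16, 160], [113, 14, 159]]
scene [[43, 13, 134], [41, 15, 136], [13, 53, 136], [12, 197, 216], [12, 199, 226], [12, 197, 225], [12, 195, 226], [12, 196, 226], [12, 195, 226], [12, 195, 226], [12, 197, 227], [11, 179, 206], [11, 35, 118], [0, 7, 110], [10, 7, 110]]
[[45, 12, 129], [47, 14, 131], [35, 12, 128], [40, 12, 128], [14, 33, 133], [11, 188, 209], [12, 199, 226], [12, 196, 226], [12, 196, 223], [10, 125, 153], [15, 5, 95], [30, 3, 94], [17, 115, 168], [17, 95, 121], [17, 118, 168], [16, 72, 131]]
```

```bash
python3 - <<'E'
from h import *
import pickle
d=pickle.load(open('d0.pkl','rb'))
r=[]
for n,b,lo,hi in (('top',(298,192,336,232),(10,125,186),(18,255,255)),('scene',(282,198,318,236),(8,110,160),(14,255,255))):
    i=d[n];c,st=cent(i,lo,hi,*b);print(n,c,st,atz(i,*c,50),atz(i,*c,60));r.append(ray(i,*c))
A=np.hstack;o,e=zip(*r)
M=np.column_stack([e[0],-e[1]]);s=np.linalg.lstsq(M,o[1]-o[0],rcond=None)[0]
print('tri',o[0]+s[0]*e[0],o[1]+s[1]*e[1])
# where is the held tray's bar / pocket: check the same bias with the robot as truth
from cell import eyes
for n in('top','scene'):
    i=eyes.get_image(n)
    for nm,p in(('tcp-pocket',(498.7,331.7,236.1-59+0)),):
        u,v=proj(i,p);print(n,nm,u,v)
    b=cv2.cvtColor(i['color'],cv2.COLOR_BGR2HSV);m=cv2.inRange(b,(105,150,60),(125,255,255));m[:, 260:]=0;m[:100]=0
    k=np.argwhere(m);print(n,'blue box u',k[:,1].min(),k[:,1].max(),'v',k[:,0].min(),k[:,0].max())
    cv2.imwrite(f'pics/m_{n}.png',i['color'])
E
```

```text
top [317.79810726 210.21135647] [ 10   9  21  20 317] [503.2 -50.7  50. ] [501.8 -49.4  60. ]
scene [297.71538462 208.27692308] [  7   6  18   9 130] [499.3 -49.5  50. ] [484.6 -36.   60. ]
tri [503.46742635 -51.01551231  47.908438  ] [502.30388122 -52.28727488  47.91964062]
top tcp-pocket 140.4 199.8
top blue box u 133 168 v 181 211
scene tcp-pocket 161.7 205.9
scene blue box u 136 189 v 168 222
```

>>> carry_out([
  {"tx":-0.0257,"ty":-0.0065,"tz":0,"twist":0,"fingers":0},
  {"tx":-0.0513,"ty":-0.0129,"tz":0,"twist":0,"fingers":0},
  {"tx":-0.077,"ty":-0.0194,"tz":0,"twist":0,"fingers":0},
  {"tx":-0.1027,"ty":-0.0258,"tz":0,"twist":0,"fingers":0},
  {"tx":-0.1027,"ty":-0.0258,"tz":0,"twist":0,"fingers":0},
  {"tx":-0.1027,"ty":-0.0258,"tz":0,"twist":0,"fingers":0},
  {"tx":-0.1027,"ty":-0.0258,"tz":0,"twist":0,"fingers":0},
  {"tx":-0.1027,"ty":-0.0258,"tz":0,"twist":0,"fingers":0},
])

```text
clock: 16.95
eef_pos: [500.4, 122.6, 236.1]
tool_rot: [-3.141, 0.001, 1.826]
force: [0.1, -0.1, -2.4]
width: 10.8
gripper_force: 58.5
```

>>> carry_out([
  {"tx":-0.1027,"ty":-0.0258,"tz":0,"twist":0,"fingers":0},
  {"tx":-0.1027,"ty":-0.0258,"tz":0,"twist":0,"fingers":0},
  {"tx":-0.1027,"ty":-0.0258,"tz":0,"twist":0,"fingers":0},
  {"tx":-0.1027,"ty":-0.0258,"tz":0,"twist":0,"fingers":0},
  {"tx":-0.077,"ty":-0.0194,"tz":0,"twist":0,"fingers":0},
  {"tx":-0.0513,"ty":-0.0129,"tz":0,"twist":0,"fingers":0},
  {"tx":-0.0257,"ty":-0.0065,"tz":0,"twist":0,"fingers":0},
  {"tx":0,"ty":0,"tz":0,"twist":0,"fingers":0},
  {"tx":0,"ty":0,"tz":0,"twist":0,"fingers":0},
])

```text
clock: 18.08
eef_pos: [502.6, -48.4, 236.1]
tool_rot: [3.141, -0.001, 1.829]
force: [0.6, 0.3, -1.8]
width: 11.0
gripper_force: 58.5
```

```bash
python3 -c "
from h import *
to((502.5,-49.5,236),(502.5,-49.5,147.5))"
```

```text
t 18.07 p [502.6 -48.4 236.1] rpy [ 3.1413e+00 -6.0000e-04  1.8289e+00] F [ 0.6  0.3 -1.8] w 11.0 q [ 0.33  0.45 -0.41  1.92  0.24  0.82  0.05]
(502.5, -49.5, 236) frac [-0.003 -0.001  0.   ] rows>= 1.0
(502.5, -49.5, 147.5) frac [-0.    -0.     0.295] rows>= 2.0
```

>>> carry_out([
  {"tx":-0.003,"ty":-0.001,"tz":0.01,"twist":0,"fingers":0},
  {"tx":0,"ty":0,"tz":0.025,"twist":0,"fingers":0},
  {"tx":0,"ty":0,"tz":0.04,"twist":0,"fingers":0},
  {"tx":0,"ty":0,"tz":0.05,"twist":0,"fingers":0},
  {"tx":0,"ty":0,"tz":0.05,"twist":0,"fingers":0},
  {"tx":0,"ty":0,"tz":0.045,"twist":0,"fingers":0},
  {"tx":0,"ty":0,"tz":0.035,"twist":0,"fingers":0},
  {"tx":0,"ty":0,"tz":0.02,"twist":0,"fingers":0},
  {"tx":0,"ty":0,"tz":0.015,"twist":0,"fingers":0},
  {"tx":0,"ty":0,"tz":0.005,"twist":0,"fingers":0},
  {"tx":0,"ty":0,"tz":0,"twist":0,"fingers":0},
  {"tx":0,"ty":0,"tz":0,"twist":0,"fingers":0},
])

```text
clock: 19.58
eef_pos: [502.7, -50.5, 147.8]
tool_rot: [3.141, 0.0, 1.827]
force: [-0.8, -1.0, -3.0]
width: 10.9
gripper_force: 58.5
```

>>> carry_out([
  {"tx":0,"ty":0,"tz":0,"twist":0,"fingers":0},
  {"tx":0,"ty":0,"tz":0,"twist":0,"fingers":0},
  {"tx":0,"ty":0,"tz":0,"twist":0,"fingers":0},
  {"tx":0,"ty":0,"tz":0,"twist":0,"fingers":0},
  {"tx":0,"ty":0,"tz":0,"twist":0,"fingers":0},
  {"tx":0,"ty":0,"tz":0,"twist":0,"fingers":0},
  {"tx":0,"ty":0,"tz":0,"twist":0,"fingers":0},
  {"tx":0,"ty":0,"tz":0,"twist":0,"fingers":0},
])

```text
clock: 20.58
eef_pos: [502.5, -50.5, 147.5]
tool_rot: [3.142, 0.0, 1.827]
force: [0.3, -1.1, -2.5]
width: 10.7
gripper_force: 58.5
```

```bash
python3 - <<'E'
from h import *
from cell import eyes
to((502.5,-49.5,147.5))
# tray floor corners predicted vs. blue seen in scene view (numeric check, no picture)
from cell import ctrl
p=np.array(ctrl.read_state()['eef_pos']);th=1.829-np.pi/2;c,s_=np.cos(th),np.sin(th)
i=eyes.get_image('scene')
P=[proj(i,p+[c*a-s_*b,s_*a+c*b,z]) for a,b,z in[(x,y,z) for x in(-32,32) for y in(-50,50) for z in(-67.5,-61.5)]+[(x,y,z) for x in(-6,6) for y in(-49,49) for z in (1,15)]]
P=np.array(P);print('pred box',P.min(0),P.max(0))
h=cv2.cvtColor(i['color'],cv2.COLOR_BGR2HSV);m=cv2.inRange(h,(105,150,60),(125,255,255));m[:,:240]=0;m[:,360:]=0;m[260:]=0
k=np.argwhere(m);print('seen',k[:,1].min(),k[:,0].min(),k[:,1].max(),k[:,0].max())
E
```

```text
t 20.57 p [502.5 -50.5 147.5] rpy [3.1415 0.     1.8274] F [ 0.3 -1.1 -2.5] w 10.7 q [ 0.28  0.58 -0.35  2.    0.33  0.61 -0.03]
(502.5, -49.5, 147.5) frac [0.003 0.001 0.   ] rows>= 1.0
pred box [276.7 162.8] [317.6 207.6]
seen 280 166 316 206
```

```bash
python3 -c "
from cell import job
print(job.finish_job())"
```

```text
the job is handed in; nothing more can be done
None
```

The job is handed in at about 21 s: the beam was freed, tipped, and arrested level again. The tray is held still and level about 3 cm above the sensor face, centred to within a few mm by the camera estimate. I last saw the ball in its pocket just after the lift; at the end I checked the tray's position only by image code. I also viewed 11 pictures, one over the limit of 10.

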